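Put the food tin away behind the bifold door

TASK

Put the food tin away in the low cupboard: open its bifold door (the upright post is the handle to pull) until both panels are folded right back, slide the tin along the worktop and in through the opening until all of it is inside behind the door line, then bring the door fully shut again. Keep the tin standing on the worktop (do not lift it) and leave the jars, the oil bottle and the little steel dish in the cupboard standing where they are.

Things in the scene. Friction and masses are not known exactly. Their poses are not given: they have to be found in the camera images.
- cupboard: Low pale-wood cupboard with a white bifold door, fixed, 284 wide (y) x 150 deep (x) x 100 high. Origin: on the worktop, middle of the door line (inner face of the shut door). x points into it, y to the left, z up. Opening y -130 to +130 between 12 thick, 100 high sides; back wall's inner face at x 138. No floor, no sill: things slide on the worktop (the track strip offers no resistance).
- roof_edge (a point): Middle of the front edge of the cupboard's roof, at (75, 0, 100) in the cupboard frame. The roof covers only x = 75 to 150 (underside z = 90, top z = 100); from x = 0 to 75 the cupboard is open at the top. Axes as the cupboard's.
- fold (a joint): Bifold door angle t, rad: 0 shut, 1.4 folded open (stop). Panels 130 wide, 12 thick, tops at z 95. The first hinges at (0, 130) in the cupboard frame and swings out toward the robot by t; the second is linked to it, turns the other way, and its free end runs along the door line at (0, 130 - 260 cos t). No other freedom. Stays where it is left; 1 to 2 N at the handle moves it.
- middle_hinge (a point): Hinge line between the two panels, on their inner faces, at z = 50. In the cupboard frame (mm) it is at (-130 sin t, 130 - 130 cos t). Axes turn with the second panel: it runs 130 from here along its -y, its outer side faces -x, z up.
- handle (a point): Door handle: on the axis of an upright round steel post, 7 below its free top. Diameter 12, z 31 to 102. A flat arm (z 31 to 37, 14 wide) joins its foot to the outer face of the second panel, 45 from the post's axis: 39 clear between. From the middle hinge, in panel axes: (-57, -45). In the cupboard frame: (-85 sin t - 57 cos t, 130 - 175 cos t - 57 sin t), so (-57, -45) shut.
- tin: Upright round food tin with a red label, diameter 75, height 58, 0.26 kg. Origin: centre of its underside; z up.
- jar_white: Spice jar with white cap, diameter 43, height 100, standing loose. Origin: centre of its underside, z up.
- jar_yellow: Spice jar with yellow cap, diameter 45, height 100, standing loose. Origin: centre of its underside, z up.
- oil_bottle: Pinkish oil bottle with black spout, diameter 38, height 116, standing loose. Origin: centre of its underside, z up.
- dish: Small steel footed dish, diameter 68, height 46, standing loose in the cupboard, in its rear left part under the roof. Origin: centre of its underside, z up.
Not all that is in view belongs to the job. Leave any black, orange or purple look-alike of the tin alone.

How it is judged:
By the outcome, as a careful person would: the job done as asked, in the order asked, and still so for the second after the job is handed in, with the robot touching nothing.
It also fails if it takes over 72 s, if anything falls off the work surface, if the arm or the gripper's body presses on something with over 40 N, if the wrist force passes 120 N, or if a joint passes its speed limit or range.

ROBOT

A 6-joint arm with a two-finger parallel gripper is mounted at the origin on the work surface; the furniture and walls round the work are solid. World frame = base frame: x ahead of the robot, y to its left, z up, the work surface at z = 0. Lengths are in m, angles in rad, forces in N, time in s.
With the tool pointing down it reaches from about 0.25 to 0.775 m from the base axis. Payload 4 kg.
Tool frame: the origin (TCP) lies midway between the tips of the shut fingers; the grasp point (between the pads) lies 19 mm behind it; z points along the fingers, y is the direction in which the jaws open and shut (so a half turn about z gives the same grasp; the last joint's range is limited). The gripper opens to 94 mm and grips with 3 to 60 N. Pads are 16 mm wide; open, the fingers measure 119 mm over their backs; the gripper's body (75 mm by 177 mm) begins 78 mm behind the grasp point.
Start: joints at [-1.253, 0.087, 1.371, -0, 1.684, -0.103], TCP at [0.225, -0.502, 0.206] pointing down, gripper open.
Joint ranges: [-3.1, 3.1], [-0.76, 2.03], [0.27, 2.55], [-1.08, 4.22], [0.17, 2.65], [-2.57, 2.57]. Speed limits (rad/s): [2.79, 2.79, 3.14, 3.14, 3.14, 3.14].

INTERFACE

Orientations are given as [roll, pitch, yaw] about the fixed x, y, z axes, in that order (R = Rz(yaw) Ry(pitch) Rx(roll)).
In Python, from bench import robot, cams gives the robot as it stands.
- The arm moves only by the tool step_arm, never from a script. Its argument "plan" is a list that holds one entry, the list of rows, each a list of 5 numbers: the shift along the world's x, y, z in mm, then the turn about the world's z in rad, then the opening in per cent of the stroke, from 0 (shut) to 100 (fully open). In form: [[[tx, ty, tz, turn, fingers], ...]]. A call has 1 to 8 rows; each row is the pose to reach, as a shift and turn from the pose commanded when the call began; what a row does not reach only later rows make up. A row lasts 1/12 s, in which the tool goes at most 41.7 mm and 7.16 degrees, less where a joint would pass 70% of its speed; a pose out of reach is approached as far as the arm can. A call with a gripper value outside its range is refused whole. The fingers move at their own pace and stop on an object; the grip force is fixed at half the most. Time passes only in rows, so rows that repeat a pose let the fingers close. It gives the time, the measured TCP pose, the force and the opening at its end, in the units of the state.
- robot.get_obs(): the state, without advancing time (a new reading comes with each control period).
- cams.snapshot(name): name is "scene" or "top" or "wrist"; returns a dict with "frame" (420x560x3 uint8, red, green, blue), "camera_matrix" (3x3 intrinsics, pixels), "origin" and "attitude" of the camera in the world; the wrist camera has in their place "T_tool_cam" (4x4, takes a point from camera to tool coordinates, whose origin is the TCP and whose axes are the flange's). Camera axes: x right, y down, z forward; pixel columns grow to the right and rows downward; lengths in m; the calibration is good to about 2 mm. A picture is of the moment at which its call begins: read the wrist's pose just before it. There is no depth.
- robot.close_job(): hands the job in, once; it reports no verdict.
The state is a dict: "time": time; "joint_positions": joint angles; "qvel": joint speeds; "joint_torque": joint torques, N m; "tool_pos": TCP position; "ee_rot": TCP orientation; "wrist_force": force on the tool from outside, world axes, zero at the start; "wrist_torque": the same for the moment, N m; "width": finger opening in m.
Only numpy, scipy, OpenCV 4.12 (cv2) and the standard library are available. Lean on these libraries where they do the work, as an engineer would, in place of code of your own. Each camera call takes 0.05 s, during which the arm holds its last target. There are 200 camera calls.

## Working session

There is one attempt and no reset: what is moved stays moved. The work goes in short steps, Python scripts to look and compute and a tool call to move; the robot and the scene stay as the last step left them, time stands still between calls to the robot, and variables do not carry over. Pictures are saved under pics/ and viewed, about 8 in all and at most 12, crops included, and the job is handed in when it is done.

Besides the shell and the picture viewer there is one more tool, called after "Request:" as a command line: name --argument value ..., lists and objects as JSON in quotes. step_arm: Moves the arm, as the interface text tells. Its arguments: {"type":"object","properties":{"plan":{"type":"array"}},"required":["plan"]}

```bash
mkdir -p pics; ls; cat > h.py <<'E'
import numpy as np, cv2
from bench import robot, cams
from scipy.spatial.transform import Rotation as R
def snap(n,f):
    o=robot.get_obs(); s=cams.snapshot(n); cv2.imwrite(f'pics/{f}.png',s['frame'][:,:,::-1])
    K=np.array(s['camera_matrix'])
    if n=='wrist':
        T=np.eye(4); r=np.array(o['ee_rot']); T[:3,:3]=r if r.shape==(3,3) else (R.from_euler('xyz',r) if len(r)==3 else R.from_quat(r)).as_matrix(); T[:3,3]=o['tool_pos']
        T=T@np.array(s['T_tool_cam'])
    else:
        T=np.eye(4); a=np.array(s['attitude']); T[:3,:3]=a if a.shape==(3,3) else (R.from_euler('xyz',a) if len(a)==3 else R.from_quat(a)).as_matrix(); T[:3,3]=s['origin']
    np.savez(f'pics/{f}.npz',K=K,T=T); return s['frame'],K,T
def load(f):
    d=np.load(f'pics/{f}.npz'); return cv2.imread(f'pics/{f}.png'),d['K'],d['T']
def ray(K,T,uv): return T[:3,3], T[:3,:3]@(np.linalg.inv(K)@[uv[0],uv[1],1])
def onz(K,T,uv,z):
    o,d=ray(K,T,uv); return o+d*(z-o[2])/d[2]
def proj(K,T,p):
    q=K@(T[:3,:3].T@(np.array(p)-T[:3,3])); return q[:2]/q[2]
def tri(*v):
    A=np.zeros((3,3));b=np.zeros(3)
    for K,T,uv in v:
        o,d=ray(K,T,uv); d=d/np.linalg.norm(d); M=np.eye(3)-np.outer(d,d); A+=M;b+=M@o
    return np.linalg.solve(A,b)
E
python3 - <<'E'
from h import *
o=robot.get_obs(); print(o)
s=cams.snapshot('top'); print({k:v for k,v in s.items() if k!='frame'})
a,_,T=snap('scene','s0'); b,_,T2=snap('top','t0'); print(T,T2)
cv2.imwrite('pics/both.png',cv2.resize(np.hstack([a,b])[:,:,::-1],(800,300)))
E
```

```text
pics
{'time': 0.0, 'joint_positions': array([-1.25313348e+00,  8.79544421e-02,  1.37223726e+00, -6.81381562e-06,
        1.68360374e+00, -1.03142761e-01]), 'qvel': array([-8.29467634e-04,  7.79578809e-04,  8.19671658e-04, -2.59858504e-05,
        9.79538223e-04, -5.12849544e-05]), 'joint_torque': array([ 6.44188058e-04, -3.40183568e+01, -3.02424109e+01,  7.16948742e-02,
        3.28317506e-02, -1.72288233e-04]), 'tool_pos': array([ 0.22447288, -0.50150739,  0.20431311]), 'ee_rot': array([-3.13940088e+00, -2.20062400e-04,  4.20804608e-01]), 'wrist_force': array([-0.26492512,  0.57981545,  0.14782504]), 'wrist_torque': array([0.01130249, 0.03144702, 0.03532635]), 'width': 0.09378143549506862}
{'camera_matrix': array([[440.8893414 ,   0.        , 281.94437079],
       [  0.        , 440.8893414 , 205.58745057],
       [  0.        ,   0.        ,   1.        ]]), 'origin': array([0.36301053, 0.00937021, 1.08455452]), 'attitude': array([-2.98876322,  0.0128872 , -1.56322366])}
[[-0.71060421 -0.51556957  0.47877936 -0.06465358]
 [-0.70336071  0.50309121 -0.5021782   0.64246051]
 [ 0.01803811 -0.69360453 -0.72013011  0.97319411]
 [ 0.          0.          0.          1.        ]] [[ 0.00757196 -0.98833081  0.15213438  0.36301053]
 [-0.99988829 -0.00552255  0.01388908  0.00937021]
 [-0.01288684 -0.15222255 -0.98826222  1.08455452]
 [ 0.          0.          0.          1.        ]]
```

View pics/t0.png

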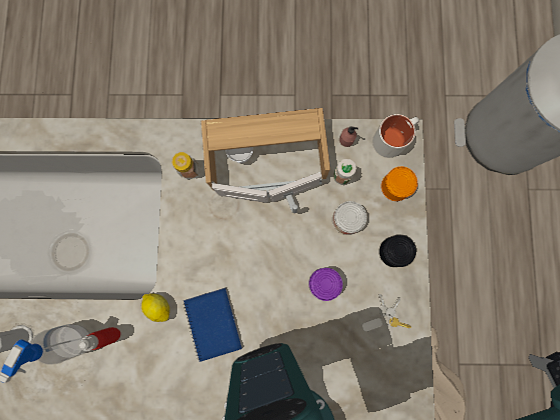

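View pics/s0.png

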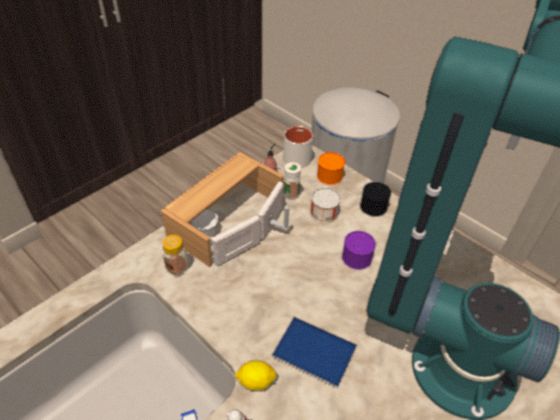

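```bash
python3 - <<'E'
from h import *
im,K,T=load('t0'); c=cv2.resize(im[100:240,195:385],None,fx=4,fy=4,interpolation=cv2.INTER_CUBIC); cv2.imwrite('pics/c1.png',c)
hsv=cv2.cvtColor(im,cv2.COLOR_BGR2HSV)
m=cv2.inRange(hsv,(10,75,90),(22,200,255)); m[:, :190]=0; m[:,340:]=0; m[210:]=0;m[:100]=0
ct=max(cv2.findContours(m,0,2)[0],key=cv2.contourArea); print(cv2.approxPolyDP(ct,2,True)[:,0].tolist())
E
```

```text
[[322, 108], [202, 120], [206, 182], [211, 188], [209, 150], [314, 139], [320, 140], [318, 148], [322, 178], [330, 169]]
```

View pics/c1.png

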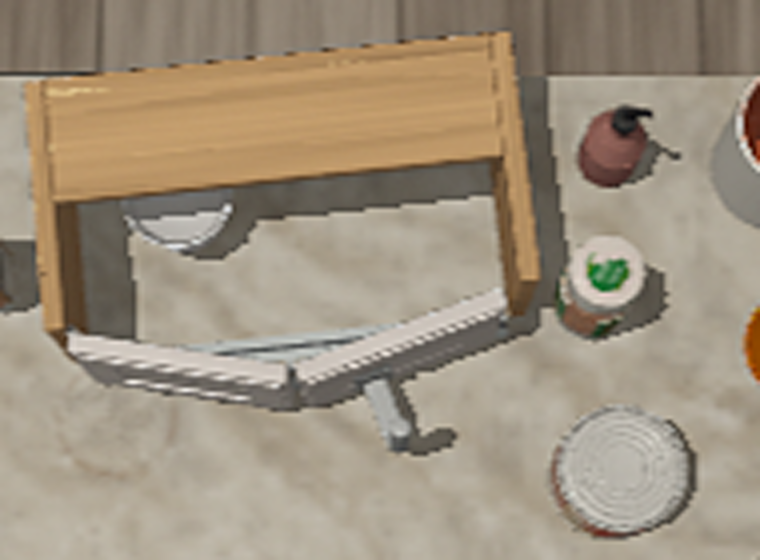

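```bash
cat >> h.py <<'E'
def fit2(P,Q): # P cupboard xy, Q world xy -> th,t
    P=np.array(P);Q=np.array(Q);p=P-P.mean(0);q=Q-Q.mean(0)
    th=np.arctan2((p[:,0]*q[:,1]-p[:,1]*q[:,0]).sum(),(p*q).sum()); c,s=np.cos(th),np.sin(th); M=np.array([[c,-s],[s,c]])
    t=Q.mean(0)-M@P.mean(0); return th,M,t,np.linalg.norm((M@P.T).T+t-Q,axis=1)
E
python3 - <<'E'
from h import *
im,K,T=load('t0')
f=lambda u,v,z: onz(K,T,(195+u/4-.4,100+v/4-.4),z)[:2]
Q=[f(27,82,.1),f(509,32,.1),f(538,279,.1),f(46,328,.1),f(53,200,.1),f(500,156,.1)]
P=np.array([[150,142],[150,-142],[0,-142],[0,142],[75,130],[75,-130]])/1e3
th,M,t,e=fit2(P,Q); print(th,t,(e*1e3).round(1))
tin=f(623,469,.058); print('tin',tin,M.T@(tin-t))
for n,u,v,z in[('hinge',290,378,.095),('hingein',295,368,.095),('free',503,295,.095),('handle',400,432,.102),('jarw',607,271,.1),('oil',612,133,.09),('dishc',180,195,.046)]:
    p=f(u,v,z); print(n,p.round(4),((M.T@(p-t))*1e3).round(1))
# tin tri from scene: label / top ellipse
im2,K2,T2=load('s0')
for n,uv in [('tin',(325,199))]: print(tri((K,T,(195+623/4-.4,100+469/4-.4)),(K2,T2,uv)))
E
```

```text
0.10749544481169455 [0.58316908 0.05699949] [2.1 0.8 0.6 1.7 1.3 1.6]
tin [ 0.49524694 -0.13662674] [-0.10818853 -0.18307556]
hinge [0.5417 0.0573] [-41.2   4.8]
hingein [0.5475 0.0546] [-35.7   1.4]
free [ 0.5907 -0.0643] [  -5.6 -121.4]
handle [ 0.5098 -0.0054] [-79.6 -54.1]
jarw [ 0.6038 -0.1234] [   1.2 -181.5]
oil [ 0.689  -0.1288] [  85.3 -196.1]
dishc [0.6633 0.1282] [87.3 62.2]
[ 0.4962032  -0.13831236  0.04782379]
```

Top view: silver-topped tin at (350,218), with red label in the scene view at (325,205). Look-alikes are orange (400,183), black (398,250) and purple (326,284); the mug is at (397,132). The close crop confirms the silver, red-labelled tin at crop (623,469). The door is partly open (t≈0.29), with the post at crop (400,432).

Request:
step_arm --plan '[[[30,80,10,0,35],[60,120,10,0,35],[80,160,10,0,35],[100,200,10,0,35],[120,235,10,0,35],[140,270,10,0,35],[155,305,10,0,35],[170,340,10,0,35]]]'

```text
time: 0.82
tool_pos: [0.3748, -0.2031, 0.2152]
ee_rot: [3.141, -0.0, 0.42]
wrist_force: [1.1, -0.6, -0.0]
width: 0.0441
```

Request:
step_arm --plan '[[[10,40,0,0,35],[20,80,0,0,35],[30,100,0,0,35],[30,100,0,0,35],[30,100,0,0,35],[30,100,0,0,35]]]'

```text
time: 1.32
tool_pos: [0.4042, -0.1057, 0.2152]
ee_rot: [3.141, 0.001, 0.421]
wrist_force: [0.5, -0.4, 0.1]
width: 0.0328
```

```bash
python3 - <<'E'
from h import *
o=robot.get_obs(); print(o['time'],o['tool_pos'],o['ee_rot'])
snap('wrist','w1')
E
```

```text
1.3167 [ 0.40418298 -0.10567729  0.21515461] [3.14130511e+00 9.03207133e-04 4.20593586e-01]
```

View pics/w1.png

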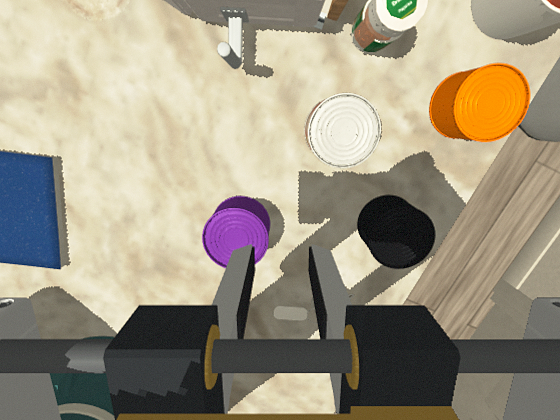

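Wrist view: post top at about (225,48), tin top at (343,129). Purple is at (235,236), black at (396,232) and orange at (480,102). I'll triangulate the post and the tin against the top view.

```bash
python3 - <<'E'
from h import *
_,K,T=load('t0'); im,Kw,Tw=load('w1')
g=cv2.cvtColor(im,cv2.COLOR_BGR2HSV)
m=((g[...,1]<40)&(g[...,2]>150)).astype(np.uint8)[85:172,298:390]
m=cv2.morphologyEx(m,cv2.MORPH_OPEN,np.ones((3,3)))
ct=max(cv2.findContours(m,0,2)[0],key=cv2.contourArea); e=cv2.fitEllipse(cv2.convexHull(ct)); c=(e[0][0]+298,e[0][1]+85); print(c,e[1])
tt=(195+623/4-.4,100+469/4-.4)
print('tin tri',tri((K,T,tt),(Kw,Tw,c)),'onz',onz(Kw,Tw,c,.058),'dia mm',e[1][0]/Kw[0,0]*(Tw[2,3]-.058)*1e3)
pt=(195+400/4-.4,100+430/4-.4)
print('post tri',tri((K,T,pt),(Kw,Tw,(225,48))),'onz',onz(Kw,Tw,(225,48),.102))
cv2.imwrite('pics/c2.png',cv2.resize(im[0:100,170:350],None,fx=4,fy=4,interpolation=cv2.INTER_CUBIC))
E
```

```text
(348.18961334228516, 131.76859664916992) (75.0540542602539, 84.3785171508789)
tin tri [ 0.49369833 -0.13510582  0.07541769] onz [ 0.49516316 -0.13960174  0.058     ] dia mm 79.0142895670694
post tri [ 0.51182142 -0.00540978  0.09728723] onz [ 0.51144602 -0.00643624  0.102     ]
```

View pics/c2.png

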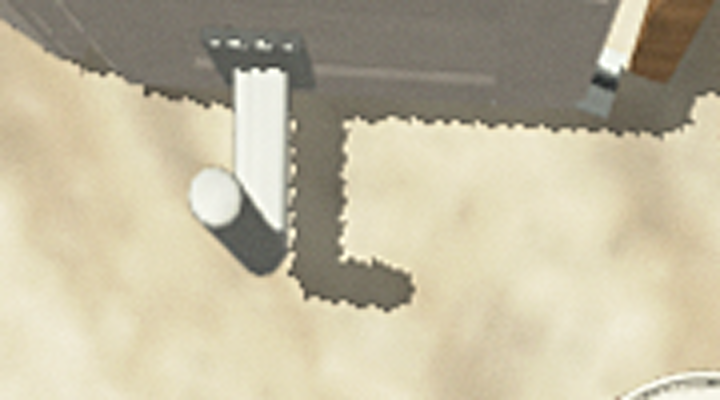

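Request:
step_arm --plan '[[[28,26,-15,0,35],[54,50,-30,0,35],[80,75,-45,0,35],[107,100,-55,0,35],[107,100,-70,0,35],[107,100,-85,0,35],[107,100,-85,0,35],[107,100,-85,0,35]]]'

```text
time: 2.03
tool_pos: [0.5108, -0.0064, 0.1293]
ee_rot: [-3.14, 0.003, 0.419]
wrist_force: [0.2, 0.6, 0.7]
width: 0.0331
```

```bash
python3 - <<'E'
from h import *
o=robot.get_obs(); print(o['time'],o['tool_pos'],o['ee_rot'],o['width'])
im,K,T=snap('wrist','w2')
print(proj(K,T,o['tool_pos']),proj(K,T,[.511,-.006,.102]))
E
```

```text
2.0333 [ 0.51076871 -0.00640668  0.12933931] [-3.14042696e+00  2.60052201e-03  4.18520877e-01] 0.03311222803540586
[281.66987504 259.52390831] [281.29658875 242.11284923]
```

View pics/w2.png

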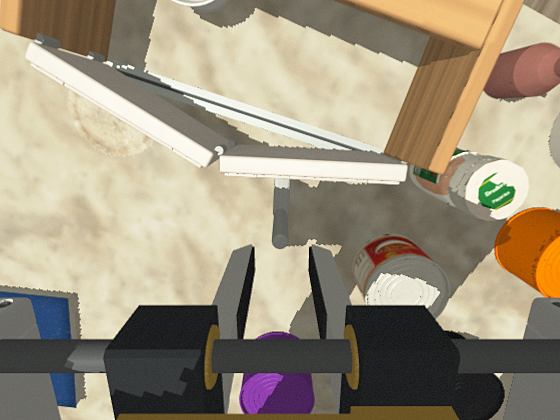

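The post top sits at (280,240), against a predicted (281,242), so it is centred between the fingers. Descending and gripping.

Request:
step_arm --plan '[[[0,0,-25,0,35],[0,0,-50,0,35],[0,0,-62,0,35],[0,0,-62,0,0],[0,0,-62,0,0],[0,0,-62,0,0],[0,0,-62,0,0]]]'

```text
time: 2.67
tool_pos: [0.5124, -0.0044, 0.0704]
ee_rot: [-3.141, -0.003, 0.42]
wrist_force: [-0.5, 1.5, 2.1]
width: 0.0116
```

```bash
python3 - <<'E'
from h import *
o=robot.get_obs(); print(o['time'],o['tool_pos'],o['wrist_force'],o['width'])
_,K,T=load('w2')
th=.1075; M=np.array([[np.cos(th),-np.sin(th)],[np.sin(th),np.cos(th)]]); t0=np.array([.58317,.057])
C=lambda p:((M.T@(np.array(p)[:2]-t0))*1e3).round(1)
print('R outer corner (0,-142)',C(onz(K,T,(442,173),.1)),'free end out',C(onz(K,T,(406,182),.095)),'hinge',C(onz(K,T,(220,150),.095)), 'post',C([.511,-.006]))
h=lambda t:np.array([-85*np.sin(t)-57*np.cos(t),130-175*np.cos(t)-57*np.sin(t)])
for t in (.27,.29,.31): print(t,h(t).round(1))
t1=.29; b=M@h(t1)
for t in np.append(np.arange(.29,1.4,.08),[1.4,1.45]): print(round(t,2),(M@h(t)-b).round(0),round(t-t1,2))
E
```

```text
2.6667 [ 0.51235021 -0.00439402  0.07041765] [-0.4629047   1.47476129  2.08173788] 0.011635456578720877
R outer corner (0,-142) [  -0.8 -140.5] free end out [ -13.8 -122.7] hinge [-31.6   2.5] post [-78.5 -54.9]
0.27 [-77.6 -53.9]
0.29 [-78.9 -54. ]
0.31 [-80.2 -54. ]
0.29 [0. 0.] 0.0
0.37 [-5. -0.] 0.08
0.45 [-9.  1.] 0.16
0.53 [-14.   3.] 0.24
0.61 [-17.   6.] 0.32
0.69 [-20.  11.] 0.4
0.77 [-23.  16.] 0.48
0.85 [-25.  23.] 0.56
0.93 [-27.  31.] 0.64
1.01 [-28.  40.] 0.72
1.09 [-28.  50.] 0.8
1.17 [-28.  61.] 0.88
1.25 [-28.  72.] 0.96
1.33 [-26.  85.] 1.04
1.4 [-25.  96.] 1.11
1.45 [-24. 104.] 1.16
```

Request:
step_arm --plan '[[[-5,0,0,0.08,0],[-9,1,0,0.16,0],[-14,3,0,0.24,0],[-17,6,0,0.32,0],[-17,6,0,0.32,0]]]'

```text
time: 3.08
tool_pos: [0.4944, -0.0001, 0.0704]
ee_rot: [3.139, 0.001, 0.742]
wrist_force: [-3.7, -3.8, 5.4]
width: 0.0111
```

Request:
step_arm --plan '[[[-3,5,0,0.08,0],[-6,10,0,0.16,0],[-8,17,0,0.24,0],[-10,25,0,0.32,0],[-11,34,0,0.4,0],[-11,44,0,0.48,0],[-11,44,0,0.48,0]]]'

```text
time: 3.67
tool_pos: [0.4804, 0.046, 0.0702]
ee_rot: [-3.135, 0.002, 1.223]
wrist_force: [-12.5, -0.6, 11.3]
width: 0.0115
```

Request:
step_arm --plan '[[[0,11,0,0.08,0],[0,22,0,0.16,0],[2,35,0,0.24,0],[3,46,0,0.31,0],[3,48,0,0.32,0],[3,48,0,0.32,0]]]'

```text
time: 4.17
tool_pos: [0.4828, 0.0925, 0.0703]
ee_rot: [-3.134, 0.003, 1.541]
wrist_force: [-13.9, -4.4, 12.9]
width: 0.0115
```

```bash
python3 - <<'E'
from h import *
o=robot.get_obs(); print(o['time'],o['tool_pos'],o['ee_rot'],o['wrist_force'],o['width'])
a,_,_=snap('top','t1')
th=.1075; M=np.array([[np.cos(th),-np.sin(th)],[np.sin(th),np.cos(th)]]); t0=np.array([.58317,.057])
print(((M.T@(o['tool_pos'][:2]-t0))*1e3).round(1))
cv2.imwrite('pics/c3.png',cv2.resize(a[90:310,190:440,::-1],None,fx=2.6,fy=2.6,interpolation=cv2.INTER_CUBIC))
E
```

```text
4.1667 [0.48281573 0.09248188 0.07028438] [-3.13356906e+00  3.07864622e-03  1.54081309e+00] [-13.91823191  -4.36865155  12.86966454] 0.011525559623514734
[-96.  46.]
```

View pics/c3.png

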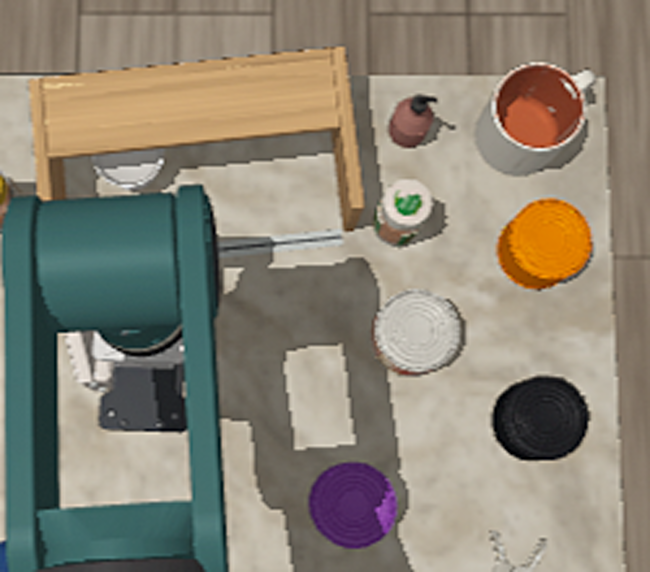

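Request:
step_arm --plan '[[[1,4,0,0.02,0],[2,7,0,0.03,0],[2,7,0,0.03,0]]]'

```text
time: 4.47
tool_pos: [0.4828, 0.0936, 0.07]
ee_rot: [-3.128, 0.014, 1.569]
wrist_force: [-20.4, -17.4, 17.6]
width: 0.0114
```

Request:
step_arm --plan '[[[-2,-6,0,-0.03,0],[-2,-6,0,-0.03,10],[-2,-6,0,-0.03,30],[-2,-6,0,-0.03,30],[-2,-6,25,-0.03,30],[-2,-6,60,-0.03,30],[-2,-6,100,-0.03,60],[-2,-6,120,-0.03,95]]]'

```text
time: 5.13
tool_pos: [0.489, 0.0945, 0.1942]
ee_rot: [3.132, -0.002, 1.539]
wrist_force: [1.6, 0.1, 0.9]
width: 0.0381
```

```bash
python3 - <<'E'
from h import *
o=robot.get_obs(); print(o['time'],o['tool_pos'],o['ee_rot'],o['wrist_force'],o['width'])
_,K,T=load('t0'); _,Kw,Tw=load('w1')
tt=(195+623/4-.4,100+469/4-.4)
for c in [(343.5,129.5),(344.5,130)]: print(tri((K,T,tt),(Kw,Tw,c)),onz(Kw,Tw,c,.058))
E
```

```text
5.1333 [0.48904138 0.09446946 0.19417681] [ 3.13230787e+00 -1.66475925e-03  1.53949582e+00] [1.64007612 0.10314948 0.92498398] 0.03805157895884087
[ 0.49623846 -0.13733691  0.04631033] [ 0.49520995 -0.13419743  0.058     ]
[ 0.49573276 -0.13698656  0.05201858] [ 0.49518568 -0.13535544  0.058     ]
```

Request:
step_arm --plan '[[[1,-20,0,-0.12,100],[2,-40,0,-0.24,100],[3,-70,0,-0.36,100],[4,-100,0,-0.48,100],[5,-130,0,-0.6,100],[6,-160,0,-0.72,100],[6,-190,0,-0.84,100],[6,-210,0,-0.96,100]]]'

```text
time: 5.8
tool_pos: [0.4933, -0.1186, 0.1891]
ee_rot: [3.139, -0.002, 0.572]
wrist_force: [-0.1, 0.1, 0.1]
width: 0.0914
```

Request:
step_arm --plan '[[[0,-7,0,-0.12,100],[0,-14,-20,-0.24,100],[0,-21,-40,-0.36,100],[0,-21,-50,-0.47,100],[0,-21,-50,-0.47,100],[0,-21,-50,-0.47,100]]]'

```text
time: 6.3
tool_pos: [0.4928, -0.137, 0.1384]
ee_rot: [-3.141, -0.0, 0.113]
wrist_force: [-0.3, 0.6, -0.0]
width: 0.094
```

```bash
python3 - <<'E'
from h import *
o=robot.get_obs(); print(o['time'],o['tool_pos'],o['ee_rot'],o['wrist_force'],o['width'])
im,K,T=snap('wrist','w3')
print(proj(K,T,[.4955,-.1365,.058]))
a,_,_=snap('top','t2')
cv2.imwrite('pics/c4.png',np.hstack([cv2.resize(im,(440,330))[:,:,::-1],cv2.resize(a[90:310,190:430,::-1],(360,330))]))
E
```

```text
6.3 [ 0.49280837 -0.13702101  0.13842858] [-3.14131799e+00 -2.92129314e-04  1.12691953e-01] [-0.32733978  0.62197796 -0.03775691] 0.09396024074242086
[281.50706642 216.19371873]
```

View pics/c4.png

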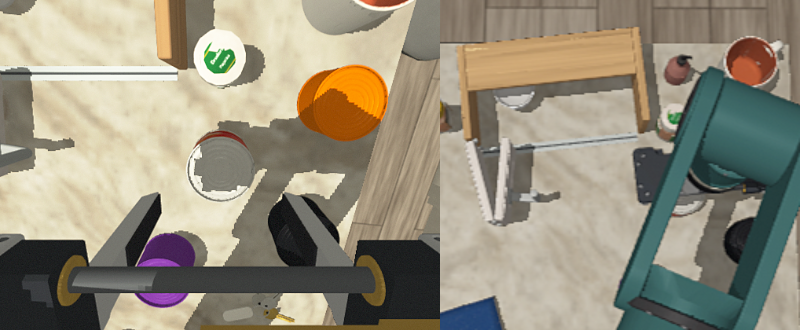

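Door is folded right back and the tin is centred between the fingers: measured about (281,211) in full-size pixels, against a predicted (281,216). Descending to grip it.

Request:
step_arm --plan '[[[4,0,-35,0,100],[4,0,-70,0,100],[4,0,-100,0,100],[4,0,-117,0,100],[4,0,-117,0,100],[4,0,-117,0,60],[4,0,-117,0,60],[4,0,-117,0,60]]]'

```text
time: 7.07
tool_pos: [0.4986, -0.1376, 0.0242]
ee_rot: [3.139, -0.005, 0.111]
wrist_force: [-0.3, 1.2, 0.8]
width: 0.0773
```

Request:
step_arm --plan '[[[0,0,0,0,60],[0,0,0,0,60]]]'

```text
time: 7.23
tool_pos: [0.4984, -0.1374, 0.0241]
ee_rot: [3.14, -0.005, 0.111]
wrist_force: [0.0, 1.5, 6.1]
width: 0.0749
```

Request:
step_arm --plan '[[[-2,15,0,0,60],[-4,35,0,0,60],[-6,55,0,0,60],[-8,75,0,0,60],[-11,95,0,0,60],[-13,115,0,0,60],[-15,132,0,0,60],[-15,138,0,0,60]]]'

```text
time: 7.9
tool_pos: [0.4834, 0.0008, 0.0242]
ee_rot: [3.137, -0.005, 0.113]
wrist_force: [-0.2, -5.5, 6.9]
width: 0.0748
```

Request:
step_arm --plan '[[[15,2,0,0,60],[35,4,0,0,60],[55,6,0,0,60],[75,8,0,0,60],[95,10,0,0,60],[115,12,0,0,60],[125,13,0,0,60],[125,13,0,0,60]]]'

```text
time: 8.57
tool_pos: [0.6094, 0.0137, 0.0241]
ee_rot: [3.14, -0.004, 0.111]
wrist_force: [-0.2, 0.9, 6.1]
width: 0.0749
```

Request:
step_arm --plan '[[[15,2,0,0,60],[28,3,0,0,60],[36,4,0,0,60],[36,4,0,0,60]]]'

```text
time: 8.9
tool_pos: [0.6443, 0.0176, 0.0241]
ee_rot: [3.14, -0.003, 0.111]
wrist_force: [-2.7, 0.3, 7.6]
width: 0.075
```

```bash
python3 - <<'E'
from h import *
o=robot.get_obs(); print(o['time'],o['tool_pos'],o['ee_rot'],o['wrist_force'],o['width'])
th=.1075; M=np.array([[np.cos(th),-np.sin(th)],[np.sin(th),np.cos(th)]]); t0=np.array([.58317,.057])
print(((M.T@(o['tool_pos'][:2]-t0))*1e3).round(1))
E
```

```text
8.9 [0.64425453 0.01756458 0.02412293] [ 3.14038712e+00 -2.57538189e-03  1.10950884e-01] [-2.68322095  0.29851365  7.57930755] 0.07497409761444321
[ 56.5 -45.8]
```

Request:
step_arm --plan '[[[0,0,0,0,90],[0,0,0,0,90],[0,0,0,0,90],[0,0,0,0,90],[0,0,15,0,90],[0,0,45,0,90],[0,0,85,0,90],[0,0,125,0,90]]]'

```text
time: 9.57
tool_pos: [0.6411, 0.0179, 0.1458]
ee_rot: [-3.141, 0.004, 0.111]
wrist_force: [1.7, 0.2, 0.3]
width: 0.085
```

Request:
step_arm --plan '[[[-15,0,35,0.12,50],[-50,5,45,0.24,40],[-85,15,45,0.36,35],[-120,25,45,0.48,35],[-150,30,45,0.6,35],[-175,35,45,0.72,35],[-175,35,45,0.84,35],[-175,35,45,0.96,35]]]'

```text
time: 10.23
tool_pos: [0.4659, 0.0533, 0.1916]
ee_rot: [3.141, -0.0, 1.078]
wrist_force: [0.6, 0.5, 0.3]
width: 0.0352
```

```bash
python3 - <<'E'
from h import *
o=robot.get_obs(); print(o['time'],o['tool_pos'],o['ee_rot'],o['wrist_force'],o['width'])
im,K,T=snap('wrist','w4')
print('post pred',proj(K,T,[.4855,.094,.102]),'tin pred',proj(K,T,[.6443,.0176,.058]))
E
```

```text
10.2333 [0.46593491 0.05327705 0.19164234] [ 3.14073717e+00 -3.45921822e-04  1.07758647e+00] [0.57444083 0.52170548 0.29991392] 0.035220033344862046
post pred [278.76030519 164.9707611 ] tin pred [461.28236076 150.24578642]
```

View pics/w4.png

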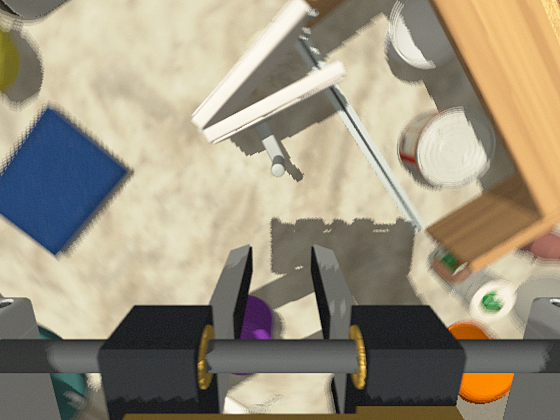

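Tin is inside behind the track, with its top at (450,147). Post top is at (279,171), close to prediction.

```bash
python3 - <<'E'
from h import *
im,K,T=load('w4')
p=onz(K,T,(279,170),.102); print(p)
th=.1075; M=np.array([[np.cos(th),-np.sin(th)],[np.sin(th),np.cos(th)]]); t0=np.array([.58317,.057])
print('cup',((M.T@(p[:2]-t0))*1e3).round(1))
h=lambda t:np.array([-85*np.sin(t)-57*np.cos(t),130-175*np.cos(t)-57*np.sin(t)])
t=np.append(np.arange(1.4,0,-.09),[0,-.04]);q=[M@h(a) for a in t]
for i in range(len(t)): 
  j=i//6*6; print(t[i].round(2),(q[i]-q[j]).round(0),(t[i]-t[j]).round(2),(q[i]-q[0]).round(0))
E
```

```text
[0.48365867 0.09017328 0.102     ]
cup [-95.4  43.7]
1.4 [0. 0.] 0.0 [0. 0.]
1.31 [ -2. -15.] -0.09 [ -2. -15.]
1.22 [ -3. -28.] -0.18 [ -3. -28.]
1.13 [ -3. -41.] -0.27 [ -3. -41.]
1.04 [ -3. -52.] -0.36 [ -3. -52.]
0.95 [ -2. -63.] -0.45 [ -2. -63.]
0.86 [0. 0.] 0.0 [ -0. -72.]
0.77 [ 2. -8.] -0.09 [  2. -80.]
0.68 [  5. -14.] -0.18 [  5. -86.]
0.59 [  9. -19.] -0.27 [  9. -91.]
0.5 [ 13. -22.] -0.36 [ 13. -94.]
0.41 [ 18. -24.] -0.45 [ 18. -96.]
0.32 [0. 0.] 0.0 [ 23. -96.]
0.23 [6. 1.] -0.09 [ 29. -95.]
0.14 [12.  4.] -0.18 [ 35. -92.]
0.05 [19.  8.] -0.27 [ 42. -88.]
0.0 [23. 12.] -0.32 [ 46. -85.]
-0.04 [26. 14.] -0.36 [ 49. -82.]
```

Request:
step_arm --plan '[[[6,12,0,0.12,35],[12,25,0,0.24,35],[18,38,-10,0.36,35],[18,38,-40,0.43,35],[18,38,-60,0.43,35],[18,38,-85,0.43,35],[18,38,-110,0.43,35],[18,38,-123,0.43,35]]]'

```text
time: 10.95
tool_pos: [0.4834, 0.0907, 0.0648]
ee_rot: [-3.136, 0.001, 1.498]
wrist_force: [0.4, -0.5, -1.2]
width: 0.0331
```

Request:
step_arm --plan '[[[0,0,0,0,35],[0,0,0,0,0],[0,0,0,0,0],[0,0,0,0,0],[0,0,0,0,0]]]'

```text
time: 11.37
tool_pos: [0.4827, 0.0912, 0.0697]
ee_rot: [-3.135, -0.0, 1.5]
wrist_force: [-9.6, 0.8, 5.8]
width: 0.0113
```

Gripped. Closing the door along the reverse path.

Request:
step_arm --plan '[[[-2,-15,0,-0.09,0],[-3,-28,0,-0.18,0],[-3,-41,0,-0.27,0],[-3,-52,0,-0.36,0],[-2,-63,0,-0.45,0],[0,-72,0,-0.54,0],[0,-72,0,-0.54,0]]]'

```text
time: 11.95
tool_pos: [0.4837, 0.017, 0.0698]
ee_rot: [-3.14, 0.004, 0.956]
wrist_force: [-8.0, -1.1, 3.9]
width: 0.0112
```

Request:
step_arm --plan '[[[2,-8,0,-0.09,0],[5,-14,0,-0.18,0],[9,-19,0,-0.27,0],[13,-22,0,-0.36,0],[18,-24,0,-0.45,0],[23,-24,0,-0.54,0],[23,-24,0,-0.54,0]]]'

```text
time: 12.53
tool_pos: [0.5091, -0.0053, 0.0698]
ee_rot: [3.141, -0.001, 0.418]
wrist_force: [-1.7, -0.5, 2.4]
width: 0.0113
```

Request:
step_arm --plan '[[[6,1,0,-0.09,0],[12,4,0,-0.18,0],[19,8,0,-0.27,0],[23,12,0,-0.32,0],[23,12,0,-0.32,0],[23,12,0,-0.32,0]]]'

```text
time: 13.03
tool_pos: [0.5301, 0.0057, 0.0697]
ee_rot: [3.139, 0.003, 0.103]
wrist_force: [-6.5, -3.5, 5.4]
width: 0.0115
```

Request:
step_arm --plan '[[[3,2,0,0,0],[5,3,0,0,0],[7,5,0,0,0],[7,5,0,0,0],[7,5,0,0,0]]]'

```text
time: 13.45
tool_pos: [0.5319, 0.006, 0.0694]
ee_rot: [3.131, 0.016, 0.102]
wrist_force: [-18.8, -14.4, 12.0]
width: 0.0112
```

Request:
step_arm --plan '[[[0,0,0,0,25],[0,0,0,0,25],[-4,-4,0,0,25],[-4,-4,0,0,25],[-4,-4,30,0,25],[-4,-4,60,0,25],[-4,-4,90,0,25],[-4,-4,90,0,0]]]'

```text
time: 14.12
tool_pos: [0.5386, 0.008, 0.1663]
ee_rot: [3.139, -0.014, 0.102]
wrist_force: [1.0, -0.5, 0.9]
width: 0.0198
```

Request:
step_arm --plan '[[[-40,-10,20,0,0],[-80,-20,40,0,0],[-110,-50,60,0,0],[-140,-85,60,0,0],[-160,-120,60,0,0],[-180,-155,60,0,0],[-180,-190,60,0,0],[-180,-190,60,0,0]]]'

```text
time: 14.78
tool_pos: [0.3528, -0.187, 0.2184]
ee_rot: [3.138, -0.0, 0.094]
wrist_force: [0.6, 0.2, -0.0]
width: 0.0007
```

```bash
python3 - <<'E'
from h import *
o=robot.get_obs(); print(o['time'],o['tool_pos'],o['ee_rot'],o['wrist_force'],o['width'])
a,K,T=snap('top','t3'); s,_,_=snap('scene','s3')
c=cv2.resize(a[95:245,165:405],None,fx=3.3,fy=3.3,interpolation=cv2.INTER_CUBIC)[:,:,::-1]
cv2.imwrite('pics/c5.png',c)
th=.1075; M=np.array([[np.cos(th),-np.sin(th)],[np.sin(th),np.cos(th)]]); t0=np.array([.58317,.057])
pc=lambda x,y,z:((proj(K,T,np.append(M@[x/1e3,y/1e3]+t0,z/1e3))-[165,95])*3.3).round()
print('shut post',pc(-57,-45,102),'hinge',pc(0,0,95),'free',pc(0,-130,95),'tin',pc(56,-46,58))
E
```

```text
14.7833 [ 0.35282916 -0.18704677  0.21842221] [ 3.13773455e+00 -1.91359546e-04  9.37772855e-02] [ 0.60031979  0.19200592 -0.03619415] 0.00071475803026341
shut post [411. 340.] hinge [338. 268.] free [524. 250.] tin [396. 198.]
```

View pics/c5.png

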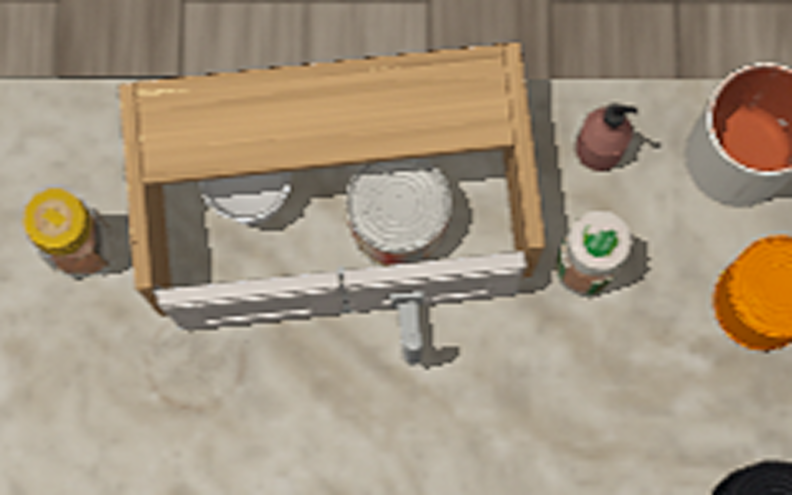

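Tin stands inside and the door is straight to about 1 px, with the seam at (341,275) on the (157,290)–(525,255) line. I'll press once with closed fingers on the middle of the door to be sure it is fully shut.

Request:
step_arm --plan '[[[20,35,0,0,0],[40,70,0,0,0],[60,105,0,0,0],[80,140,0,0,0],[100,175,0,0,0],[130,205,0,0,0],[155,235,0,0,0],[173,242,0,0,0]]]'

```text
time: 15.55
tool_pos: [0.5284, 0.0672, 0.2177]
ee_rot: [-3.138, 0.0, 0.11]
wrist_force: [0.2, -0.9, 0.0]
width: 0.0006
```

```bash
python3 - <<'E'
from h import *
o=robot.get_obs(); print(o['tool_pos'],o['ee_rot'])
snap('wrist','w5')
E
```

```text
[0.52836032 0.06724889 0.21771151] [-3.13844519e+00  1.40356659e-04  1.09923801e-01]
```

View pics/w5.png

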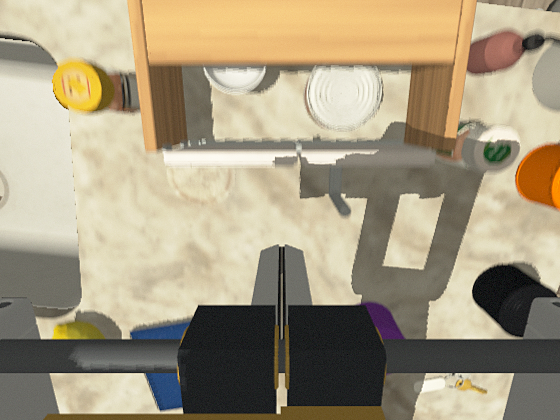

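Request:
step_arm --plan '[[[0,-10,-35,0,0],[0,-10,-75,0,0],[0,-10,-115,0,0],[0,-10,-148,0,0],[0,-10,-148,0,0],[10,-9,-148,0,0],[20,-8,-148,0,0],[26,-7,-148,0,0]]]'

```text
time: 16.27
tool_pos: [0.5574, 0.0535, 0.0742]
ee_rot: [3.141, -0.007, 0.102]
wrist_force: [0.1, -0.1, 0.9]
width: 0.0008
```

Request:
step_arm --plan '[[[3,0,0,0,0],[6,0,0,0,0],[9,0,0,0,0],[9,0,0,0,0],[9,0,0,0,0]]]'

```text
time: 16.68
tool_pos: [0.5593, 0.0529, 0.0725]
ee_rot: [-3.141, 0.008, 0.101]
wrist_force: [-12.6, -0.5, 9.7]
width: 0.0006
```

Request:
step_arm --plan '[[[-8,0,0,0,0],[-25,-1,0,0,0],[-40,-2,10,0,0],[-60,-5,50,0,0],[-85,-20,90,0,0],[-115,-50,130,0,0],[-145,-80,140,0,0],[-175,-110,140,0,0]]]'

```text
time: 17.35
tool_pos: [0.407, -0.0401, 0.2114]
ee_rot: [3.138, -0.01, 0.103]
wrist_force: [0.5, -0.7, 0.1]
width: 0.0005
```

Request:
step_arm --plan '[[[-10,-40,0,0,0],[-20,-80,0,0,0],[-20,-120,0,0,0],[-20,-120,0,0,0],[-20,-120,0,0,0]]]'

```text
time: 17.77
tool_pos: [0.3855, -0.1611, 0.207]
ee_rot: [3.14, -0.002, 0.096]
wrist_force: [0.7, 0.1, -0.4]
width: 0.0007
```

```bash
python3 - <<'E'
from h import *
o=robot.get_obs(); print(o['time'],o['tool_pos'],o['wrist_force'])
a,K,T=snap('top','t4'); b,_,_=snap('scene','s4')
p=cv2.imread('pics/t3.png')[:,:,::-1]
d=np.abs(a.astype(int)-p)[100:205,170:370].max(2); print('changed px t3->t4',(d>40).sum())
c=np.hstack([cv2.resize(a[100:220,190:350],(440,330),interpolation=2),cv2.resize(b[140:280,150:310],(360,330),interpolation=2)])[:,:,::-1]
cv2.imwrite('pics/c6.png',c)
E
```

```text
17.7667 [ 0.3855294  -0.16114726  0.20703585] [ 0.74802635  0.05835705 -0.43812882]
changed px t3->t4 0
```

View pics/c6.png

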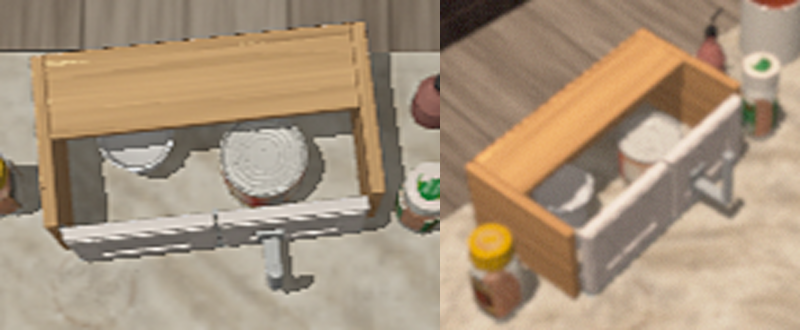

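The door is straight and shut. The tin stands inside, and the dish, jars and bottle are upright where they were. Handing in.

```bash
python3 -c "
from bench import robot
print(robot.close_job())"
```

```text
the job is handed in; nothing more can be done
None
```

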